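Unstack polishing wheels onto their colour pads

TASK

Take the two stacks of polishing wheels apart and set every wheel down flat and centred on the storage pad of its own colour: blue, orange, cream and teal. Lift each small wheel straight out of the large one beneath it before you lift the large one, put the wheels down rather than dropping them, and do not push the dish of cones or the compound jar about.

Things in the scene. Friction and masses are not known exactly. Their poses are not given: they have to be found in the camera images.
- wheel_blue: large polishing wheel, blue: disc 66 mm in diameter, 24 mm thick, flat underneath, with a through bore 21 mm in diameter and a thin black circle on top. About 0.12 kg. At the start it lies on the counter with a small wheel (cream or teal) plugged into its bore, so it shows as a blue ring round that. Origin: centre of its underside; z up; yaw means nothing
- wheel_orange: large polishing wheel, orange: disc 66 mm in diameter, 24 mm thick, flat underneath, with a through bore 21 mm in diameter and a thin black circle on top. About 0.12 kg. At the start it lies on the counter with a small wheel (cream or teal) plugged into its bore, so it shows as an orange ring round that. Origin: centre of its underside; z up; yaw means nothing
- wheel_cream: small polishing wheel, cream: disc 48 mm in diameter, 24 mm thick, with a steel stub 18 mm in diameter sticking out 11 mm below. About 0.075 kg. At the start it lies flat on one of the large wheels (either), stub plugged into its bore with 1.5 mm to spare all round. Origin: centre of the disc's lower face, where the stub begins (24 mm above the counter at the start); z up; yaw means nothing
- wheel_teal: small polishing wheel, teal green: disc 48 mm in diameter, 24 mm thick, with a steel stub 18 mm in diameter sticking out 11 mm below. About 0.075 kg. At the start it lies flat on one of the large wheels (either), stub plugged into its bore with 1.5 mm to spare all round. Origin: centre of the disc's lower face, where the stub begins (24 mm above the counter at the start); z up; yaw means nothing
- pad_blue: storage pad with a blue 13 mm wide band round the top of its outer part: black ring fixed on the counter, 86 mm outside, 10 mm high, with a 40 mm hole in the middle (it swallows a small wheel's stub, the disc then lies flat on the pad). A wheel set on it has its origin 10 mm above the counter. Origin: centre of its underside, on the counter
- pad_orange: storage pad with an orange 13 mm wide band round the top of its outer part: black ring fixed on the counter, 86 mm outside, 10 mm high, with a 40 mm hole in the middle (it swallows a small wheel's stub, the disc then lies flat on the pad). A wheel set on it has its origin 10 mm above the counter. Origin: centre of its underside, on the counter
- pad_cream: storage pad with a cream 13 mm wide band round the top of its outer part: black ring fixed on the counter, 86 mm outside, 10 mm high, with a 40 mm hole in the middle (it swallows a small wheel's stub, the disc then lies flat on the pad). A wheel set on it has its origin 10 mm above the counter. Origin: centre of its underside, on the counter
- pad_teal: storage pad with a teal green 13 mm wide band round the top of its outer part: black ring fixed on the counter, 86 mm outside, 10 mm high, with a 40 mm hole in the middle (it swallows a small wheel's stub, the disc then lies flat on the pad). A wheel set on it has its origin 10 mm above the counter. Origin: centre of its underside, on the counter
- media_dish: bystander: loose white dish of cream and teal plastic tumbling cones, 92 mm across the rim, 34 mm high; leave it alone. Origin: centre of its underside
- compound_jar: bystander: loose white jar of polishing compound with a red cap, 54 mm in diameter, 58 mm high; leave it alone. Origin: centre of its underside
Not all that is in view belongs to the job. Leave any yellow look-alike of the wheel_teal alone.

How it is judged:
At the end, for the whole second after the job is handed in: Each of the four wheels lies flat (tilt under 0.08 rad, its disc resting on the pad to about 3 mm) on the pad of its own colour, its centre within 12 mm of the pad's centre, released and at rest (horizontal distance between wheel_blue and pad_blue below 0.012 m and z of wheel_blue in the frame of pad_blue between 0.007 and 0.0135 m and angle between each of wheel_blue, wheel_orange, wheel_cream, wheel_teal's own z axis and vertical below 0.08 rad and linear speed of each of wheel_blue, wheel_orange, wheel_cream, wheel_teal below 0.02 m/s and angular speed of each of wheel_blue, wheel_orange, wheel_cream, wheel_teal below 0.2 rad/s and horizontal distance between wheel_orange and pad_orange below 0.012 m and z of wheel_orange in the frame of pad_orange between 0.007 and 0.0135 m and horizontal distance between wheel_cream and pad_cream below 0.012 m and z of wheel_cream in the frame of pad_cream between 0.007 and 0.0135 m and horizontal distance between wheel_teal and pad_teal below 0.012 m and z of wheel_teal in the frame of pad_teal between 0.007 and 0.0135 m); the robot touches nothing.
It fails at once if a large wheel is lifted by 2 cm with a small wheel still on it ((height (world z) of wheel_blue above 0.02 m and z of wheel_cream in the frame of wheel_blue above 0.012 m and distance between wheel_cream and wheel_blue below 0.034 m) or (height (world z) of wheel_blue above 0.02 m and z of wheel_teal in the frame of wheel_blue above 0.012 m and distance between wheel_teal and wheel_blue below 0.034 m) or (height (world z) of wheel_orange above 0.02 m and z of wheel_cream in the frame of wheel_orange above 0.012 m and distance between wheel_cream and wheel_orange below 0.034 m) or (height (world z) of wheel_orange above 0.02 m and z of wheel_teal in the frame of wheel_orange above 0.012 m and distance between wheel_teal and wheel_orange below 0.034 m)).
It fails at once if a wheel is dropped onto its pad instead of being set down (faster than 0.6 m/s within 4 cm of it) ((distance between wheel_blue and pad_blue below 0.04 m and linear speed of wheel_blue above 0.6 m/s) or (distance between wheel_orange and pad_orange below 0.04 m and linear speed of wheel_orange above 0.6 m/s) or (distance between wheel_cream and pad_cream below 0.04 m and linear speed of wheel_cream above 0.6 m/s) or (distance between wheel_teal and pad_teal below 0.04 m and linear speed of wheel_teal above 0.6 m/s)).
It fails at once if the dish of cones or the compound jar is pushed by more than 3 cm or tipped over ((distance of media_dish from where it was at the start of the episode above 0.03 m or angle between media_dish's own z axis and vertical above 0.5 rad) or (distance of compound_jar from where it was at the start of the episode above 0.03 m or angle between compound_jar's own z axis and vertical above 0.5 rad)).
It also fails if it takes over 102 s, if anything falls off the work surface, if the arm or the gripper's body presses on something with over 40 N, if the wrist force passes 120 N, or if a joint passes its speed limit or range.

ROBOT

A 6-joint arm with a two-finger parallel gripper is mounted at the origin on the work surface. World frame = base frame: x ahead of the robot, y to its left, z up, the work surface at z = 0. Lengths are in m, angles in rad, forces in N, time in s.
With the tool pointing down it reaches from about 0.275 to 1 m from the base axis. Payload 8.4 kg.
Tool frame: the origin (TCP) lies on the centre line of the jaws, within the pads' length; the fingertips stand 8 mm ahead of it and the grasp point (between the pads) lies 11 mm behind it; z points along the fingers, y is the line along which they close (so a half turn about z gives the same grasp; the last joint's range is limited). The gripper opens to 85 mm and grips with 20 to 120 N. Pads are 22 mm wide; open, the fingers measure 114 mm over their backs; the gripper's body (76 mm by 85 mm) begins 54 mm behind the grasp point. The pads swing forward as they close: fully open they stand 13 mm farther back than shut.
Start: joints at [-1.254, 0.353, 1.633, -0, 1.155, -0.002], TCP at [0.196, -0.594, 0.208] pointing down, gripper open.
Joint ranges: [-2.63, 2.63], [-0.92, 2.1], [0.06, 2.66], [-1.3, 4.44], [0, 2.69], [-3.02, 3.02]. Speed limits (rad/s): [2.22, 2.22, 2.79, 3.14, 3.14, 3.14].

INTERFACE

Orientations are given as a unit quaternion [w, x, y, z].
In Python, from rig import monitor, vision, sign_off gives the robot as it stands. The module is installed in compiled form; this text tells all that it offers.
- The arm moves only by the tool step_arm, never from a script. Its argument "moves" is a list of rows, each a list of 2 entries, a list of its own where there are three numbers: the shift along the tool's x, y, z in cm, then the turn, a rotation vector about the tool's x, y, z in rad. A call has 1 to 5 rows; each row shifts and turns the commanded pose from where the row before left it, along the tool's axes as they then stand; what a row does not reach is not made up. A row lasts 1/10 s, in which the tool goes at most 50 mm and 8.59 degrees, less where a joint would pass 70% of its speed; a pose out of reach is approached as far as the arm can. A call is refused whole if a number of a shift passes 5 or a number of a turn 0.15, either way. A call with a gripper value outside its range is refused whole. "gripper" is the finger opening in cm, from 0 to 8.54, set as the call begins (left out, the last holds). The fingers move at their own pace and stop on an object; the grip force is fixed at half the most. Time passes only in rows, so rows that do not move let the fingers close. It gives the time, the measured TCP pose, the force, the opening and the grip force at its end, in the units of the state.
- monitor.observe(): the state, without advancing time (a new reading comes with each control period).
- vision.grab_frame(name): name is "scene" or "side" or "wrist"; returns the picture (420x560x3 uint8, blue, green, red); there is no depth.
- vision.calibration(name): a dict with "intrinsics" (3x3 intrinsics, pixels), "rvec" (rotation vector, rad) and "tvec" (3), from world to camera coordinates, as OpenCV has them. Camera axes: x right, y down, z forward; pixel columns grow to the right and rows downward; lengths in m; the calibration is good to about 2 mm. A picture is of the moment at which its call begins: read the wrist's pose just before it. calibration takes no time and is no camera call; for the wrist camera it gives the pose at the moment of the call.
- sign_off(): hands the job in; it is judged then, once.
The state is a dict: "clock": time; "qpos": joint angles; "qd": joint speeds; "effort": joint torques, N m; "position": TCP position; "eef_rot": TCP orientation; "wrist_force": force on the tool from outside, world axes, zero at the start; "wrist_torque": the same for the moment, N m; "gripper_width": finger opening in m; "finger_force": force on a finger pad.
Only numpy, scipy, OpenCV 4.12 (cv2) and the standard library are available. Lean on these libraries where they do the work, as an engineer would, in place of code of your own. Each camera call takes 0.05 s, during which the arm holds its last target. There are 200 camera calls.

## Working session

There is one attempt and no reset: what is moved stays moved. The work goes in short steps, Python scripts to look and compute and a tool call to move; the robot and the scene stay as the last step left them, time stands still between calls to the robot, and variables do not carry over. Pictures are saved under pics/ and viewed, at most 14 in all, crops included, and the job is handed in when it is done.

Besides the shell and the picture viewer there is one more tool, called after ">>>" in YAML: its name, and indented under it one key for each argument. step_arm: Moves the arm, as the interface text tells. Its arguments: {"type":"object","properties":{"moves":{"type":"array","items":{"type":"array"}},"gripper":{"type":"number"}},"required":["moves"]}

```bash
mkdir -p pics; cat > h.py <<'E'
import numpy as np, cv2
from rig import monitor, vision
def cal(n):
    c=vision.calibration(n); R,_=cv2.Rodrigues(np.array(c["rvec"],float)); return np.array(c["intrinsics"],float),R,np.array(c["tvec"],float).ravel()
def ray(c,uv):
    K,R,t=c; d=R.T@np.linalg.inv(K)@np.array([uv[0],uv[1],1.]); return -R.T@t,d
def onz(c,uv,z):
    o,d=ray(c,uv); return o+d*(z-o[2])/d[2]
def tri(obs):
    A=np.zeros((3,3));b=np.zeros(3)
    for c,uv in obs:
        o,d=ray(c,uv); d=d/np.linalg.norm(d); P=np.eye(3)-np.outer(d,d); A+=P;b+=P@o
    p=np.linalg.solve(A,b); return p
def proj(c,p):
    K,R,t=c; q=K@(R@np.array(p,float)+t); return q[:2]/q[2]
E
python3 - <<'E'
from h import *
s=monitor.observe(); print(s)
for n in ("scene","side","wrist"):
    cv2.imwrite(f"pics/{n}0.png",vision.grab_frame(n)); K,R,t=cal(n); print(n,K[0,0],-R.T@t,R[2])
E
```

```text
{'clock': 0.0, 'qpos': array([-1.25435760e+00,  3.53672982e-01,  1.63416773e+00,  6.57242749e-06,
        1.15519011e+00, -2.38451495e-03]), 'qd': array([ 7.44855122e-04, -2.62342482e-05,  5.54835796e-04, -8.84243810e-04,
       -2.52536615e-04,  7.71616362e-04]), 'effort': array([-2.05852535e-03, -6.05252981e+01, -3.42082965e+01, -4.60428453e-05,
        9.14957636e-03, -1.35138919e-05]), 'position': array([ 0.19575305, -0.59299834,  0.20773182]), 'eef_rot': array([-7.10705660e-04,  9.87320807e-01,  1.58735963e-01, -1.09483504e-04]), 'wrist_force': array([ 0.1644858 , -0.17222958, -0.93488169]), 'wrist_torque': array([ 0.03356624, -0.05695916,  0.01051491]), 'finger_force': 0.0, 'gripper_width': 0.08524125348270588}
scene 514.6589960162399 [1.4102339  0.27334163 0.88126227] [-0.67810421 -0.23159734 -0.69752229]
side 416.274783919595 [ 0.30686882 -0.79006564  0.54522945] [ 0.31339195  0.80519298 -0.50343793]
wrist 301.98790764361064 [ 0.27273832 -0.56728407  0.37354021] [-0.29903889 -0.09693896 -0.94930426]
```

View pics/scene0.png

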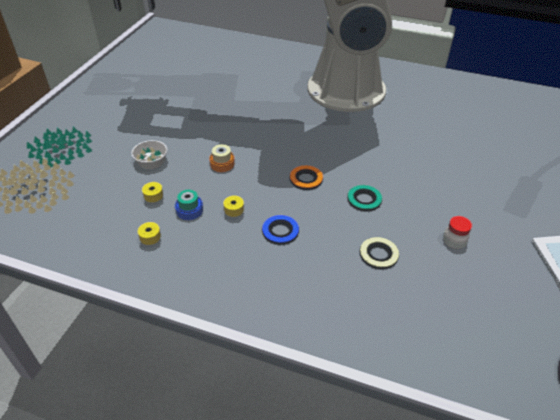

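View pics/side0.png

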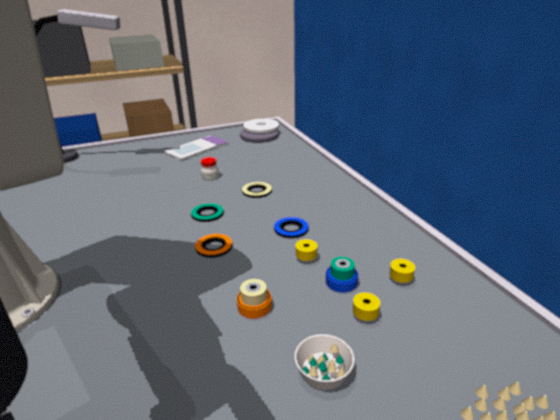

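The scene view shows cream on orange at about (221,155) and teal on blue at about (188,202). The pads are orange (306,178), teal (365,197), blue (281,229) and cream (379,252). The yellow decoys are at (152,191), (149,232) and (233,206). The dish is at (150,154) and the jar at (458,232). The side view agrees: cream (254,292), teal (343,267). I'll segment by colour next and check the result on a crop.

```bash
cat > seg.py <<'E'
from h import *
H={"blue":(112,128),"orange":(5,17),"teal":(72,92)}
def blobs(im,name):
    hsv=cv2.cvtColor(im,cv2.COLOR_BGR2HSV)
    if name=="cream": m=cv2.inRange(hsv,(18,30,120),(38,125,255))
    else:
        a,b=H[name]; m=cv2.inRange(hsv,(a,130,60),(b,255,255))
    m=cv2.morphologyEx(m,cv2.MORPH_CLOSE,np.ones((3,3)))
    out=[]
    for c in cv2.findContours(m,cv2.RETR_EXTERNAL,cv2.CHAIN_APPROX_NONE)[0]:
        if cv2.contourArea(c)>60:
            x,y,w,h=cv2.boundingRect(c); e=cv2.fitEllipse(c); out.append((np.round(e[0],1),np.round(e[1],1),(x,y,w,h)))
    return out
E
python3 - <<'E'
from seg import *
I={n:cv2.imread(f"pics/{n}0.png") for n in("scene","side")}
for n in I:
    for k in ("blue","orange","teal","cream"):
        print(n,k,[ (b[0].tolist(),b[2]) for b in blobs(I[n],k)])
a=cv2.resize(I["scene"][135:270,130:490],None,fx=2.2,fy=2.2,interpolation=cv2.INTER_CUBIC)
b=cv2.resize(I["side"][170:325,185:385],None,fx=1.9,fy=1.9,interpolation=cv2.INTER_CUBIC)
o=np.zeros((a.shape[0]+b.shape[0],792,3),np.uint8);o[:a.shape[0],:a.shape[1]]=a;o[a.shape[0]:,:b.shape[1]]=b
cv2.imwrite("pics/crop1.png",o)
E
```

```text
scene blue [([280.1, 228.6], (262, 215, 37, 28)), ([188.4, 205.9], (175, 198, 27, 22)), ([458.5, 54.6], (448, 35, 21, 35))]
scene orange [([306.0, 176.4], (290, 165, 33, 23)), ([221.5, 160.3], (210, 153, 24, 19))]
scene teal [([187.1, 198.3], (178, 190, 20, 20)), ([364.5, 196.7], (348, 185, 34, 24)), ([64.9, 157.6], (55, 149, 19, 15)), ([59.2, 145.1], (27, 128, 64, 35))]
scene cream [([379.1, 251.8], (360, 237, 39, 30)), ([32.1, 185.7], (0, 159, 74, 55)), ([220.8, 150.3], (212, 144, 19, 13))]
side blue [([341.5, 275.7], (326, 267, 32, 25)), ([290.8, 226.5], (274, 217, 35, 20))]
side orange [([254.1, 302.8], (237, 291, 35, 28)), ([213.1, 244.2], (195, 234, 37, 22)), ([147.7, 117.3], (125, 100, 49, 35))]
side teal [([342.2, 267.5], (331, 257, 24, 23)), ([206.7, 211.3], (191, 203, 32, 17))]
side cream [([549.9, 416.0], (533, 411, 27, 9)), ([467.2, 413.6], (461, 406, 13, 14)), ([529.5, 407.0], (513, 395, 36, 25)), ([496.7, 400.2], (474, 382, 47, 38)), ([334.7, 368.3], (327, 359, 19, 18)), ([252.8, 290.7], (240, 278, 27, 27)), ([256.4, 188.3], (242, 181, 30, 15)), ([103.3, 76.1], (68, 69, 72, 16)), ([150.4, 70.0], (139, 66, 30, 10))]
```

View pics/crop1.png

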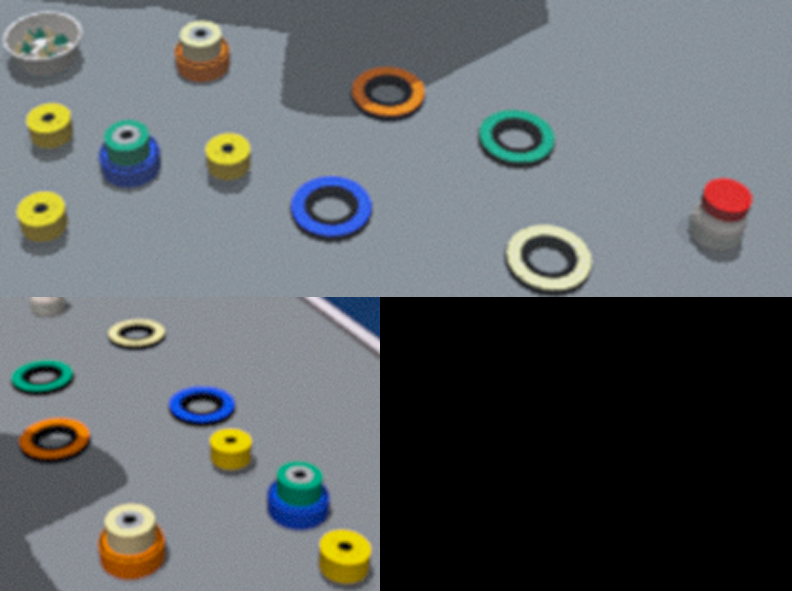

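In the crop, the hub tops sit at these full-image pixels:

| Wheel | Scene | Side |
|---|---|---|
| cream | (221.4,150.0) | (253.4,287.4) |
| teal | (187.3,195.9) | (342.9,263.7) |

The pad ellipses are clean.

```bash
python3 - <<'E'
from seg import *
S,D=cal("scene"),cal("side")
P={"cream hub":((221.4,150.0),(253.4,287.4)),"teal hub":((187.3,195.9),(342.9,263.7)),
"pad_blue":((280.3,228.6),(290.9,226.6)),"pad_orange":((306.2,176.4),(213.2,244.2)),"pad_teal":((364.5,196.7),(206.9,211.3)),"pad_cream":((379.1,251.8),(256.6,188.3)),
"dish":((150,152),(324,358)),"jar cap":((459.5,224),(208.5,162)),"yel3":((233,201),(307,244)),"yel1":((151,187),(367,301)),"yel2":((148,228),(403,265))}
for k,(a,b) in P.items():
    p=tri([(S,a),(D,b)]); print(k,p.round(4),"r",np.hypot(*p[:2]).round(3),"res",(proj(S,p)-a).round(1),(proj(D,p)-b).round(1))
s=monitor.observe();K,R,t=cal("wrist");from scipy.spatial.transform import Rotation as Ro
q=s["eef_rot"];T=Ro.from_quat([q[1],q[2],q[3],q[0]]).as_matrix();print(T.round(3)); print("cam in tool",T.T@(-R.T@t-s["position"]),(T.T@R.T).round(3))
E
```

```text
cream hub [ 0.473  -0.2137  0.0455] r 0.519 res [-0.7  0.6] [-1.1 -0.7]
teal hub [ 0.6582 -0.2178  0.0462] r 0.693 res [-0.9  0.5] [-1.1 -0.5]
pad_blue [0.6456 0.0105 0.0059] r 0.646 res [-0.5  0.4] [-0.5 -0.3]
pad_orange [0.4511 0.0124 0.0062] r 0.451 res [-0.3  0.3] [-0.4 -0.3]
pad_teal [0.4738 0.1702 0.0064] r 0.503 res [-0.3  0.4] [-0.4 -0.3]
pad_cream [0.6373 0.2405 0.0077] r 0.681 res [-0.3  0.3] [-0.3 -0.2]
dish [ 0.525  -0.3965  0.0278] r 0.658 res [-0.8  0.4] [-1.4 -0.6]
jar cap [0.536  0.3935 0.0503] r 0.665 res [-0.7  0.9] [-0.6 -0.6]
yel3 [ 0.6289 -0.1145  0.0372] r 0.639 res [-0.8  0.6] [-1.  -0.5]
yel1 [ 0.6504 -0.32    0.0359] r 0.725 res [-0.7  0.3] [-1.  -0.4]
yel2 [ 0.772  -0.2585  0.0363] r 0.814 res [-1.   0.4] [-1.2 -0.3]
[[ 0.95   0.313 -0.   ]
 [ 0.313 -0.95   0.001]
 [-0.    -0.001 -1.   ]]
cam in tool [ 0.08122275 -0.00060473 -0.16561064] [[ 0.    -0.949 -0.314]
 [ 1.     0.    -0.001]
 [ 0.001 -0.314  0.949]]
```

View pics/wrist0.png

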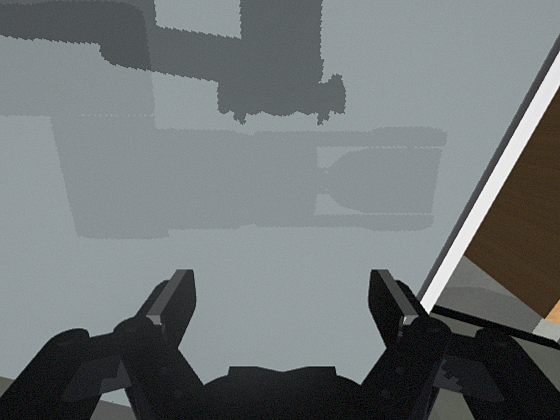

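The hub heights come out 2–3 mm low (45.5/46.2 mm against the expected 48) and the pads 2–4 mm low. Both are consistent with the calibration error. I'll move over and refine with the wrist camera.

>>> step_arm:
  moves:
    - [[0,0,0],[0,0,0.106]]
    - [[0,0,0],[0,0,0.106]]
    - [[0,0,0],[0,0,0.106]]
  gripper: 8.54

```text
clock: 0.45
position: [0.1958, -0.5933, 0.2082]
eef_rot: [-0.0, 1.0, -0.002, -0.0]
wrist_force: [-0.2, 0.0, 0.2]
gripper_width: 0.0851
finger_force: 0.0
```

>>> step_arm:
  moves:
    - [[2,-2,0],[0,0,0]]
    - [[2.8,-4,0],[0,0,0]]
    - [[2.8,-4,0],[0,0,0]]
    - [[2.8,-4,0],[0,0,0]]
    - [[2.8,-4,0],[0,0,0]]

```text
clock: 0.95
position: [0.3284, -0.4117, 0.2083]
eef_rot: [-0.0, 1.0, 0.0, -0.0]
wrist_force: [0.9, -0.7, 0.2]
gripper_width: 0.0851
finger_force: 0.0
```

>>> step_arm:
  moves:
    - [[2.8,-4,0],[0,0,0]]
    - [[2.8,-4,0],[0,0,0]]
    - [[2.8,-4,0],[0,0,0]]
    - [[2.8,-4,0],[0,0,0]]
    - [[2.8,-2.5,0],[0,0,0]]

```text
clock: 1.45
position: [0.4681, -0.2255, 0.2085]
eef_rot: [-0.0, 1.0, 0.001, -0.0]
wrist_force: [0.4, -1.7, -1.1]
gripper_width: 0.0851
finger_force: 0.0
```

>>> step_arm:
  moves:
    - [[0,0,0],[0,0,0]]
    - [[0,0,0],[0,0,0]]
    - [[0,0,0],[0,0,0]]

```text
clock: 1.75
position: [0.4669, -0.2287, 0.2082]
eef_rot: [-0.0, 1.0, 0.0, -0.0]
wrist_force: [0.3, -0.7, -0.2]
gripper_width: 0.0854
finger_force: 0.0
```

```bash
cat > wr.py <<'E'
import sys,pickle
from seg import *
tag=sys.argv[1]
s=monitor.observe();c=cal("wrist");im=vision.grab_frame("wrist");cv2.imwrite(f"pics/w_{tag}.png",im)
pickle.dump(c,open(f"cal_{tag}.pkl","wb"))
print(s["clock"],s["position"].round(4),s["eef_rot"].round(4))
for k in ("blue","orange","teal","cream"):
    for b in blobs(im,k):
        if b[1].min()>20: print(k,b[0],b[1],b[2],"z10",onz(c,b[0],.010)[:2].round(4),"z48",onz(c,b[0],.048)[:2].round(4))
E
python3 wr.py a
```

```text
1.75 [ 0.4669 -0.2287  0.2082] [-0.e+00  1.e+00  3.e-04 -4.e-04]
blue [271.5   2.4] [56.5 61.2] (239, 0, 65, 36) z10 [ 0.6547 -0.2171] z48 [ 0.6436 -0.2182]
orange [ 91.6 192.9] [57.3 62.8] (57, 159, 68, 66) z10 [0.4516 0.0088] z48 [ 0.4617 -0.0159]
orange [270.9 178.1] [51.1 53.5] (244, 149, 55, 54) z10 [ 0.4705 -0.2145] z48 [ 0.4786 -0.2159]
teal [271.8   8.4] [20.8 47.1] (249, 0, 46, 21) z10 [ 0.6494 -0.2174] z48 [ 0.6388 -0.2185]
```

View pics/w_a.png

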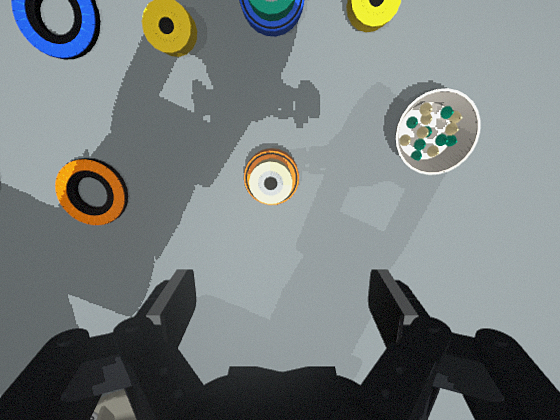

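In the wrist view the cream hub is at (270,183), centred in the orange ring. The orange pad is at (92,190). This matches the scene estimates. I'll go down partway above cream and take a second look.

>>> step_arm:
  moves:
    - [[0.6,-1.35,2],[0,0,0]]
    - [[0,0,3],[0,0,0]]
    - [[0,0,3],[0,0,0]]
    - [[0,0,0],[0,0,0]]
    - [[0,0,0],[0,0,0]]

```text
clock: 2.3
position: [0.473, -0.2155, 0.1287]
eef_rot: [-0.0, 1.0, -0.0, -0.001]
wrist_force: [0.1, -0.3, 0.3]
gripper_width: 0.0855
finger_force: 0.0
```

```bash
python3 wr.py b
```

```text
2.3 [ 0.473  -0.2155  0.1287] [-2.e-04  1.e+00 -3.e-04 -5.e-04]
blue [285.    8.8] [21.8 69.1] (252, 0, 67, 22) z10 [ 0.633  -0.2173] z48 [ 0.6225 -0.217 ]
orange [ 56.6 218.1] [72.6 90.4] (13, 178, 88, 80) z10 [0.4529 0.0106] z48 [ 0.4665 -0.0196]
orange [282.3 204.4] [63.6 74.3] (248, 165, 70, 58) z10 [ 0.4672 -0.2151] z48 [ 0.4788 -0.2151]
cream [283. 202.] [41.7 51.3] (252, 178, 59, 38) z10 [ 0.4697 -0.2158] z48 [ 0.481  -0.2157]
```

View pics/w_b.png

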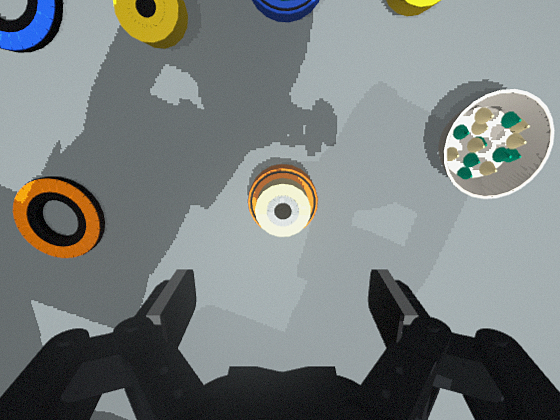

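The cream hub is now at (282.5,210.8) and was (270.3,183.3) before. I'll triangulate it from the two wrist positions.

```bash
python3 - <<'E'
from h import *
import pickle
a,b=[pickle.load(open(f"cal_{k}.pkl","rb")) for k in "ab"]; S=cal("scene");D=cal("side")
for n,u,v in (("cream",(270.3,183.3),(282.5,210.8)),("padO",(91.6,190.5),(57.5,217.5))):
    print(n,tri([(a,u),(b,v)]).round(4)); z=.048 if n=="cream" else .01
    print(onz(a,u,z).round(4),onz(b,v,z).round(4))
print(tri([(S,(221.4,150.0)),(D,(253.4,287.4)),(a,(270.3,183.3)),(b,(282.5,210.8))]).round(4))
E
```

```text
cream [ 0.4722 -0.2152  0.0454]
[ 0.4728 -0.2152  0.048 ] [ 0.4731 -0.2153  0.048 ]
padO [0.4573 0.0015 0.0203]
[0.4547 0.0082 0.01  ] [0.4536 0.0095 0.01  ]
[ 0.4725 -0.2146  0.0457]
```

Cream is at (0.473,-0.215), top at about 46–48 mm. I'll descend partway, then check the fingertip location against the TCP in the side view.

>>> step_arm:
  moves:
    - [[0,0.0,2],[0,0,0]]
    - [[0,0,2.5],[0,0,0]]
    - [[0,0,2.0],[0,0,0]]
    - [[0,0,0],[0,0,0]]
    - [[0,0,0],[0,0,0]]

```text
clock: 2.85
position: [0.4744, -0.2154, 0.0649]
eef_rot: [0.0, 1.0, 0.0, 0.001]
wrist_force: [0.1, -0.1, -0.2]
gripper_width: 0.0853
finger_force: 0.0
```

```bash
python3 - <<'E'
from h import *
im=vision.grab_frame("side");S=cal("side");im2=vision.grab_frame("wrist");W=cal("wrist")
p=monitor.observe()["position"];print(p)
for dz,c in ((-.008,(0,0,255)),(0,(0,255,0)),(.011,(255,0,255))):
    for dy in(-.0425,0,.0425):
        for I,C in((im,S),(im2,W)):
            u=proj(C,p+[0,dy,dz]);cv2.circle(I,tuple(int(x) for x in u.round()),1 if I is im else 2,c,-1)
a=cv2.resize(im[220:340,180:330],None,fx=3,fy=3,interpolation=cv2.INTER_CUBIC)
b=im2[150:,100:440]
o=np.zeros((360,790,3),np.uint8);o[:,:450]=a;o[:270,450:790]=b;cv2.imwrite("pics/tip.png",o)
E
```

```text
[ 0.47478091 -0.21548552  0.06523538]
```

View pics/tip.png

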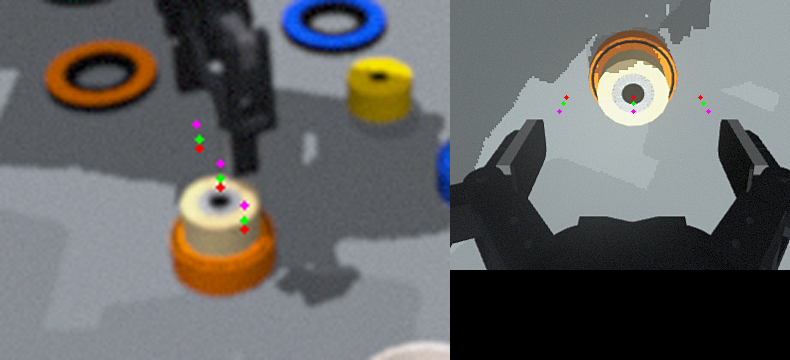

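The side view shows the near fingertip at about (263,277) full-image. That is well above the projected TCP (green), roughly 45 mm higher than the text implies. I'll triangulate it.

```bash
python3 - <<'E'
from h import *
S,W=cal("side"),cal("wrist");p=monitor.observe()["position"]
for w in ((370,271),(380,271),(390,271)):
    for sx in (258,261.5,265.5):
        s=(sx,277); q=tri([(W,w),(S,s)]); print(w,s,(q-p).round(4),(proj(S,q)-s).round(1),(proj(W,q)-w).round(1))
E
```

```text
(370, 271) (258, 277) [ 0.0013 -0.0414  0.0321] [2.4 0.8] [-4.3  7.6]
(370, 271) (261.5, 277) [ 0.0045 -0.0423  0.0328] [0.9 0.3] [-1.6  2.7]
(370, 271) (265.5, 277) [ 0.0081 -0.0433  0.0337] [-0.9 -0.3] [ 1.7 -3. ]
(380, 271) (258, 277) [ 0.0014 -0.0451  0.0344] [3.2 1. ] [-5.5  9.9]
(380, 271) (261.5, 277) [ 0.0045 -0.046   0.0351] [1.6 0.5] [-2.8  4.9]
(380, 271) (265.5, 277) [ 0.0081 -0.0469  0.0358] [-0.2 -0.1] [ 0.5 -0.8]
(390, 271) (258, 277) [ 0.0015 -0.0487  0.0367] [3.9 1.1] [-6.8 12.2]
(390, 271) (261.5, 277) [ 0.0046 -0.0495  0.0373] [2.3 0.7] [-4.1  7.2]
(390, 271) (265.5, 277) [ 0.0081 -0.0504  0.038 ] [0.4 0.1] [-0.8  1.4]
```

The open tips sit about 34 mm above the TCP, against the text's 8 mm below. Going to TCP z=0.037 is safe in either case, because the open fingers straddle the large wheel. Then I'll close and see whether anything is gripped.

>>> step_arm:
  moves:
    - [[-0.1,0.0,1],[0,0,0]]
    - [[0,0,1],[0,0,0]]
    - [[0,0,0.8],[0,0,0]]
    - [[0,0,0],[0,0,0]]
    - [[0,0,0],[0,0,0]]

```text
clock: 3.45
position: [0.4723, -0.2147, 0.035]
eef_rot: [-0.0, 1.0, 0.0, -0.0]
wrist_force: [-0.2, -0.0, 0.1]
gripper_width: 0.0854
finger_force: 0.0
```

>>> step_arm:
  moves:
    - [[0,0,0],[0,0,0]]
    - [[0,0,0],[0,0,0]]
  gripper: 5.8

```text
clock: 3.65
position: [0.4728, -0.2149, 0.0357]
eef_rot: [0.0, 1.0, 0.0, 0.0]
wrist_force: [0.6, -0.7, -0.1]
gripper_width: 0.059
finger_force: 0.0
```

```bash
cat > look.py <<'E'
from h import *
import sys
im=vision.grab_frame("side");S=cal("side");im2=vision.grab_frame("wrist")
s=monitor.observe();p=s["position"];print(p,s["gripper_width"])
for dy in(-.0425,0,.0425): cv2.circle(im,tuple(int(x) for x in proj(S,p+[0,dy,0]).round()),1,(0,255,0),-1)
u=proj(S,p).astype(int);x0=max(0,u[0]-75);y0=max(0,u[1]-65)
a=cv2.resize(im[y0:y0+120,x0:x0+150],None,fx=3,fy=3,interpolation=cv2.INTER_CUBIC);print(x0,y0)
b=im2[150:,100:440]
o=np.zeros((360,790,3),np.uint8);o[:a.shape[0],:450]=a;o[:270,450:790]=b;cv2.imwrite(f"pics/{sys.argv[1]}.png",o)
E
python3 look.py tip2
```

```text
[ 0.47278684 -0.21489407  0.03573284] 0.057996786372166695
177 226
```

View pics/tip2.png

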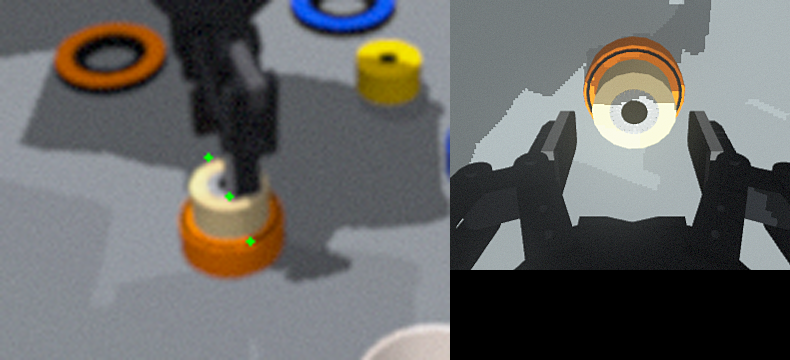

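The tips are still above the cream wheel (near tip at about (259,292) in the side view), so they really are higher than the text says. I'll compute the tip height.

```bash
python3 - <<'E'
from h import *
S,W=cal("side"),cal("wrist");p=monitor.observe()["position"]
o,d=ray(S,(258.7,291.5))
for dy in(-.029,-.036,-.043): t=(p[1]+dy-o[1])/d[1]; print("side",(o+t*d-p).round(4))
# right finger in wrist: inner tip corner at crop(690..,111)
for u in ((340,261),(352,261)):
    o,d=ray(W,u); 
    for dx in(.011,0,-.011): t=(p[0]+dx-o[0])/d[0]; print("wrist",u,(o+t*d-p).round(4))
E
```

```text
side [ 0.0027 -0.029   0.0213]
side [ 0.0005 -0.036   0.0276]
side [-0.0016 -0.043   0.0339]
wrist (340, 261) [ 0.011  -0.0279  0.0317]
wrist (340, 261) [ 0.     -0.0325  0.0106]
wrist (340, 261) [-0.011  -0.037  -0.0105]
wrist (352, 261) [ 0.011  -0.0339  0.0317]
wrist (352, 261) [ 0.     -0.0393  0.0106]
wrist (352, 261) [-0.011  -0.0448 -0.0105]
```

At a 58 mm opening the tips are about 29 mm above the TCP, and the y match of −28 mm confirms it. I'll use a tip offset of about +29 mm, work from relative heights and watch the force. Next: reopen, lower by 32 mm and grasp cream.

>>> step_arm:
  moves:
    - [[0,0,0],[0,0,0]]
    - [[0,0,0],[0,0,0]]
    - [[0,0,0],[0,0,0]]
  gripper: 8

```text
clock: 4.05
position: [0.4726, -0.2148, 0.0355]
eef_rot: [0.0, 1.0, 0.0, 0.0]
wrist_force: [-0.1, 0.4, -0.5]
gripper_width: 0.0801
finger_force: 0.0
```

>>> step_arm:
  moves:
    - [[0,0,1],[0,0,0]]
    - [[0,0,1],[0,0,0]]
    - [[0,0,0.6],[0,0,0]]
    - [[0,0,0.6],[0,0,0]]
    - [[0,0,0],[0,0,0]]

```text
clock: 4.55
position: [0.4719, -0.2145, 0.0023]
eef_rot: [-0.0, 1.0, 0.0, -0.001]
wrist_force: [-0.2, -0.0, -0.2]
gripper_width: 0.08
finger_force: 0.0
```

>>> step_arm:
  moves:
    - [[0,0,0],[0,0,0]]
    - [[0,0,0],[0,0,0]]
    - [[0,0,0],[0,0,0]]
    - [[0,0,0],[0,0,0]]
    - [[0,0,0],[0,0,0]]
  gripper: 4.4

```text
clock: 5.05
position: [0.4729, -0.2149, 0.0042]
eef_rot: [0.0, 1.0, 0.0, 0.0]
wrist_force: [-1.7, -0.2, 4.7]
gripper_width: 0.0465
finger_force: 60.6
```

```bash
python3 look.py tip3
```

```text
[ 0.47289339 -0.21493746  0.0042106 ] 0.04613362364323171
178 239
```

View pics/tip3.png

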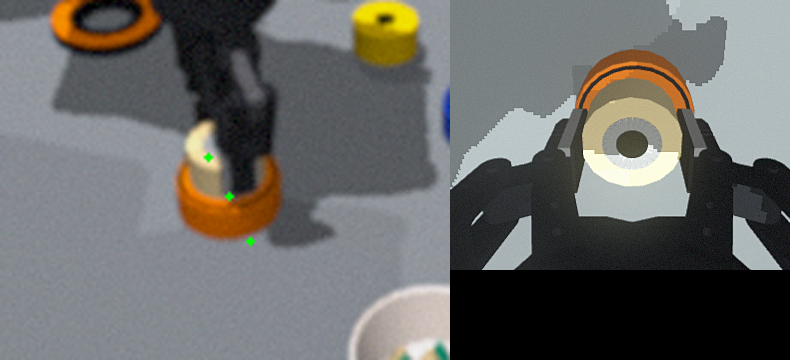

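Cream is gripped at 60 N with an opening of about 46 mm, and the tips are just above the orange ring. I'll lift it straight up and carry it to a viewing spot short of the cream pad.

>>> step_arm:
  moves:
    - [[0,0,-0.5],[0,0,0]]
    - [[0,0,-1],[0,0,0]]
    - [[0,0,-2],[0,0,0]]
    - [[0,0,-3],[0,0,0]]
    - [[0,0,-3.5],[0,0,0]]

```text
clock: 5.65
position: [0.4719, -0.2145, 0.1046]
eef_rot: [-0.0, 1.0, 0.0, -0.001]
wrist_force: [0.9, -0.5, -1.4]
gripper_width: 0.0462
finger_force: 61.5
```

>>> step_arm:
  moves:
    - [[0.4,-2.5,-1],[0,0,0]]
    - [[0.8,-4.5,0],[0,0,0]]
    - [[0.9,-4.5,0],[0,0,0]]
    - [[0.9,-4.5,0],[0,0,0]]
    - [[0.9,-4.5,0],[0,0,0]]

```text
clock: 6.15
position: [0.5117, -0.008, 0.1146]
eef_rot: [0.0, 1.0, 0.0, 0.001]
wrist_force: [1.2, -0.2, -0.8]
gripper_width: 0.0463
finger_force: 61.6
```

>>> step_arm:
  moves:
    - [[0.9,-4.5,0],[0,0,0]]
    - [[0.9,-4.5,0],[0,0,0]]
    - [[0.9,-4.5,0],[0,0,0]]
    - [[0.9,-4.5,0],[0,0,0]]
    - [[0.9,-4.5,0],[0,0,0]]

```text
clock: 6.65
position: [0.5564, 0.2173, 0.1145]
eef_rot: [-0.0, 1.0, 0.001, 0.0]
wrist_force: [0.7, -1.6, -1.4]
gripper_width: 0.0459
finger_force: 61.6
```

>>> step_arm:
  moves:
    - [[0,-2,0],[0,0,0]]
    - [[0,0,0],[0,0,0]]
    - [[0,0,0],[0,0,0]]
    - [[0,0,0],[0,0,0]]

```text
clock: 7.05
position: [0.556, 0.2342, 0.1137]
eef_rot: [0.0, 1.0, 0.0, -0.0]
wrist_force: [-0.5, 0.6, -1.3]
gripper_width: 0.046
finger_force: 61.7
```

```bash
python3 wr.py c; python3 - <<'E'
from seg import *
im=vision.grab_frame("side"); 
for k in ("blue","orange","teal","cream"): print(k,[(b[0].tolist(),b[2]) for b in blobs(im,k)])
E
```

```text
7.05 [0.556  0.2342 0.1137] [ 2.e-04  1.e+00  1.e-04 -1.e-04]
teal [355.3 272.4] [53.3 66.3] (323, 243, 66, 61) z10 [0.4834 0.1609] z48 [0.505  0.1714]
cream [282.4 283.6] [ 97.8 108.5] (232, 227, 100, 109) z10 [0.4704 0.2343] z48 [0.4939 0.2344]
cream [276.6 109.6] [ 99.2 104.6] (227, 57, 100, 106) z10 [0.6386 0.2393] z48 [0.6384 0.2387]
blue [([341.6, 275.9], (326, 267, 32, 25)), ([290.2, 226.2], (274, 217, 35, 20))]
orange [([254.0, 302.0], (237, 287, 35, 32)), ([213.2, 244.4], (195, 234, 37, 22)), ([147.6, 117.2], (124, 100, 50, 35))]
teal [([342.1, 267.5], (331, 257, 24, 23)), ([206.6, 210.8], (191, 203, 32, 16))]
cream [([549.9, 416.0], (533, 411, 27, 9)), ([467.1, 413.5], (460, 406, 14, 14)), ([529.5, 407.0], (513, 395, 36, 25)), ([496.7, 400.2], (474, 382, 47, 38)), ([334.7, 368.1], (327, 359, 19, 18)), ([256.4, 187.9], (242, 182, 30, 13)), ([84.4, 76.4], (69, 72, 33, 11)), ([119.3, 73.0], (104, 69, 34, 10)), ([154.7, 69.2], (139, 65, 35, 11)), ([210.0, 47.4], (203, 40, 15, 15))]
```

View pics/w_c.png

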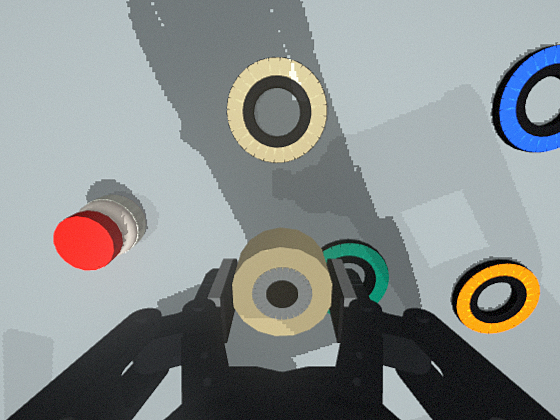

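The cream pad is clear at (277,109), which gives (0.6386,0.2393). The wheel hub at (281.5,294) is centred on the gripper. I'll shift over and descend.

>>> step_arm:
  moves:
    - [[3,-0.5,0],[0,0,0]]
    - [[3,0,0],[0,0,0]]
    - [[2.25,0,0],[0,0,0]]
    - [[0,0,2],[0,0,0]]
    - [[0,0,4],[0,0,0]]

```text
clock: 7.65
position: [0.6423, 0.24, 0.0561]
eef_rot: [-0.001, 1.0, -0.001, 0.003]
wrist_force: [-0.0, -0.4, -2.1]
gripper_width: 0.0461
finger_force: 61.7
```

>>> step_arm:
  moves:
    - [[0,0,3],[0,0,0]]
    - [[0,0,1.5],[0,0,0]]
    - [[0,0,0.5],[0,0,0]]
    - [[0,0,0],[0,0,0]]
    - [[0,0,0],[0,0,0]]

```text
clock: 8.15
position: [0.6399, 0.2406, 0.0051]
eef_rot: [-0.0, 1.0, 0.0, 0.001]
wrist_force: [-0.7, -0.1, -0.9]
gripper_width: 0.0464
finger_force: 61.7
```

```bash
python3 look.py place1
```

```text
[0.63989751 0.24073939 0.0052064 ] 0.04621356589906614
182 123
```

View pics/place1.png

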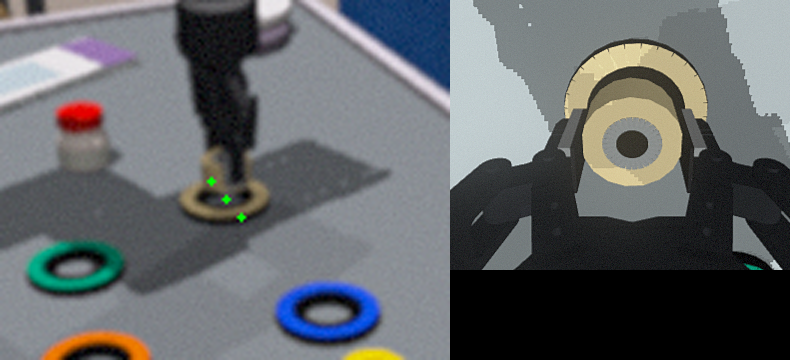

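Cream hovers centred over its pad. I'll lower it the last 14 mm, check the force, then release.

>>> step_arm:
  moves:
    - [[-0.1,0.1,0.5],[0,0,0]]
    - [[0,0,0.5],[0,0,0]]
    - [[0,0,0.3],[0,0,0]]
    - [[0,0,0],[0,0,0]]
    - [[0,0,0],[0,0,0]]

```text
clock: 8.75
position: [0.6376, 0.2393, -0.0088]
eef_rot: [0.0, 1.0, 0.0, -0.0]
wrist_force: [-3.2, -2.0, 8.5]
gripper_width: 0.0457
finger_force: 62.7
```

>>> step_arm:
  moves:
    - [[0,0,0.15],[0,0,0]]
    - [[0,0,0],[0,0,0]]
    - [[0,0,0],[0,0,0]]

```text
clock: 9.05
position: [0.6378, 0.2393, -0.0089]
eef_rot: [0.0, 1.0, 0.0, 0.0]
wrist_force: [-7.5, -3.0, 21.9]
gripper_width: 0.0464
finger_force: 64.1
```

It makes contact at z=-0.0088 as expected. I'll release, lift, and go towards the teal stack.

>>> step_arm:
  moves:
    - [[0,0,-0.15],[0,0,0]]
    - [[0,0,0],[0,0,0]]
    - [[0,0,0],[0,0,0]]
    - [[0,0,0],[0,0,0]]
  gripper: 8

```text
clock: 9.45
position: [0.6375, 0.2393, -0.01]
eef_rot: [0.0, 1.0, 0.0, -0.0]
wrist_force: [0.2, -0.4, -0.6]
gripper_width: 0.0799
finger_force: 0.0
```

>>> step_arm:
  moves:
    - [[0,0,-1],[0,0,0]]
    - [[0,0,-2.5],[0,0,0]]
    - [[0,0,-4],[0,0,0]]
    - [[0,0,-4],[0,0,0]]
    - [[0,2.5,-1.5],[0,0,0]]

```text
clock: 9.95
position: [0.6402, 0.2171, 0.1257]
eef_rot: [-0.002, 1.0, 0.001, 0.003]
wrist_force: [0.7, 0.1, -0.1]
gripper_width: 0.0798
finger_force: 0.0
```

>>> step_arm:
  moves:
    - [[0,4.7,0],[0,0,0]]
    - [[0,4.7,0],[0,0,0]]
    - [[0,4.7,0],[0,0,0]]
    - [[0,4.7,0],[0,0,0]]
    - [[0,4.7,0],[0,0,0]]

```text
clock: 10.45
position: [0.6378, -0.0224, 0.1213]
eef_rot: [0.0, 1.0, 0.0, 0.0]
wrist_force: [0.9, 0.2, 0.6]
gripper_width: 0.0802
finger_force: 0.0
```

>>> step_arm:
  moves:
    - [[0,4.7,0],[0,0,0]]
    - [[0,4.7,0],[0,0,0]]
    - [[0,4.7,0],[0,0,0]]
    - [[0,4.7,0],[0,0,0]]
    - [[0,1,0],[0,0,0]]

```text
clock: 10.95
position: [0.6379, -0.2235, 0.1212]
eef_rot: [0.001, 1.0, -0.001, 0.001]
wrist_force: [-0.1, -0.3, -0.7]
gripper_width: 0.0798
finger_force: 0.0
```

>>> step_arm:
  moves:
    - [[0,0,0],[0,0,0]]
    - [[0,0,0],[0,0,0]]
    - [[0,0,0],[0,0,0]]

```text
clock: 11.25
position: [0.6381, -0.217, 0.1206]
eef_rot: [-0.0, 1.0, 0.001, -0.0]
wrist_force: [0.1, -0.2, 1.0]
gripper_width: 0.0798
finger_force: 0.0
```

```bash
python3 wr.py d
```

```text
11.25 [ 0.6381 -0.217   0.1206] [-2.0e-04  1.0e+00  1.1e-03 -1.0e-04]
blue [ 73.3 206.3] [26.2 58.7] (57, 173, 32, 62) z10 [ 0.6326 -0.0162] z48 [ 0.6445 -0.0437]
blue [283.5 183.8] [66.9 72.5] (247, 144, 74, 68) z10 [ 0.6551 -0.2176] z48 [ 0.6639 -0.2174]
orange [280.8 343.3] [58.8 60.7] (251, 314, 60, 59) z10 [ 0.4715 -0.2154] z48 [ 0.5056 -0.2155]
teal [283.7 188.1] [56.9 59.6] (255, 158, 58, 61) z10 [ 0.651  -0.2179] z48 [ 0.6604 -0.2176]
```

View pics/w_d.png

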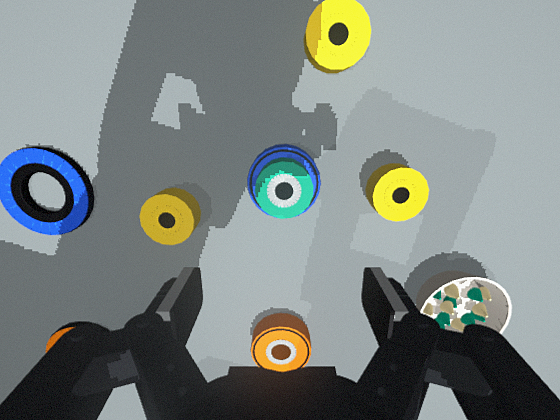

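The teal hub is at (284,190.5), giving (0.658,-0.2176). The decoys at (166,219) and (400,194) are clear of the fingers. Cream is off the orange wheel, which now sits alone at (281,350).

>>> step_arm:
  moves:
    - [[2,0.05,2],[0,0,0]]
    - [[0,0,3],[0,0,0]]
    - [[0,0,3],[0,0,0]]
    - [[0,0,2],[0,0,0]]
    - [[0,0,1],[0,0,0]]

```text
clock: 11.8
position: [0.657, -0.2173, 0.0084]
eef_rot: [-0.001, 1.0, 0.001, -0.001]
wrist_force: [-0.6, 0.3, 0.1]
gripper_width: 0.0799
finger_force: 0.0
```

>>> step_arm:
  moves:
    - [[0,0,0.6],[0,0,0]]
    - [[0,0,0],[0,0,0]]
    - [[0,0,0],[0,0,0]]

```text
clock: 12.1
position: [0.6589, -0.2192, 0.0057]
eef_rot: [0.0, 1.0, 0.001, 0.001]
wrist_force: [-0.3, -0.0, -0.3]
gripper_width: 0.0795
finger_force: 0.0
```

>>> step_arm:
  moves:
    - [[0,0,0],[0,0,0]]
    - [[0,0,0],[0,0,0]]
    - [[0,0,0],[0,0,0]]
    - [[0,0,0],[0,0,0]]
    - [[0,0,0],[0,0,0]]
  gripper: 4.4

```text
clock: 12.6
position: [0.6588, -0.2195, 0.0058]
eef_rot: [0.0, 1.0, 0.0, 0.001]
wrist_force: [-0.9, 0.5, 6.2]
gripper_width: 0.0456
finger_force: 61.3
```

```bash
python3 - <<'E'
import pickle
from h import *
print(monitor.observe()["position"])
d=pickle.load(open("cal_d.pkl","rb"));print("teal",onz(d,(284,190.5),.048),"orange ring",onz(d,(281,350.5),.024))
c=pickle.load(open("cal_c.pkl","rb"));print("padT",onz(c,(355.5,274),.01),"padO",onz(c,(495.5,297),.01))
E
```

```text
[ 0.65879993 -0.21950784  0.00581916]
teal [ 0.65836708 -0.21787243  0.048     ] orange ring [ 0.47447211 -0.21563287  0.024     ]
padT [0.48154765 0.16057255 0.01      ] padO [0.45465691 0.01340517 0.01      ]
```

Teal is gripped. I'll lift it and carry it to a viewing spot before the teal pad.

>>> step_arm:
  moves:
    - [[0,0,-0.5],[0,0,0]]
    - [[0,0,-1],[0,0,0]]
    - [[0,0,-2],[0,0,0]]
    - [[0,0,-3],[0,0,0]]
    - [[0,0,-3.5],[0,0,0]]

```text
clock: 13.1
position: [0.6573, -0.2189, 0.1051]
eef_rot: [-0.0, 1.0, 0.0, -0.001]
wrist_force: [0.2, -0.0, -0.6]
gripper_width: 0.0457
finger_force: 61.5
```

>>> step_arm:
  moves:
    - [[-1.4,-2,-1],[0,0,0]]
    - [[-2.6,-3.8,0],[0,0,0]]
    - [[-2.6,-3.8,0],[0,0,0]]
    - [[-2.6,-3.8,0],[0,0,0]]
    - [[-2.6,-3.8,0],[0,0,0]]

```text
clock: 13.6
position: [0.5389, -0.0461, 0.1153]
eef_rot: [-0.0, 1.0, 0.0, 0.0]
wrist_force: [-0.0, 0.9, -0.6]
gripper_width: 0.0463
finger_force: 61.5
```

>>> step_arm:
  moves:
    - [[-2.6,-3.8,0],[0,0,0]]
    - [[-2.6,-3.8,0],[0,0,0]]
    - [[-2.6,-3.8,0],[0,0,0]]
    - [[-2.6,-3.8,0],[0,0,0]]
    - [[-2.6,-3.8,0],[0,0,0]]

```text
clock: 14.1
position: [0.4089, 0.1439, 0.1153]
eef_rot: [-0.0, 1.0, 0.0, 0.001]
wrist_force: [0.6, 1.2, -0.5]
gripper_width: 0.0459
finger_force: 61.5
```

>>> step_arm:
  moves:
    - [[-1.5,-2.6,0],[0,0,0]]
    - [[0,0,0],[0,0,0]]
    - [[0,0,0],[0,0,0]]
    - [[0,0,0],[0,0,0]]

```text
clock: 14.5
position: [0.3954, 0.1683, 0.1149]
eef_rot: [-0.0, 1.0, 0.0, 0.0]
wrist_force: [0.0, 0.1, -0.5]
gripper_width: 0.0456
finger_force: 61.6
```

```bash
python3 wr.py e; python3 - <<'E'
import pickle
from h import *
# cream check
im=cv2.imread("pics/w_e.png");print(im.shape)
E
```

```text
14.5 [0.3954 0.1683 0.1149] [-1.e-04  1.e+00  3.e-04  4.e-04]
teal [281.7 282.2] [ 98.6 106.1] (233, 228, 99, 107) z10 [0.311  0.1691] z48 [0.3342 0.1691]
teal [282.1 112.4] [ 98.1 103.1] (233, 61, 99, 104) z10 [0.4759 0.1689] z48 [0.476  0.1689]
(420, 560, 3)
```

The teal pad is at (0.476,0.169). I'll move over it and lower.

>>> step_arm:
  moves:
    - [[3,0,0],[0,0,0]]
    - [[3,0,0],[0,0,0]]
    - [[2.05,0,0],[0,0,0]]
    - [[0,0,2],[0,0,0]]
    - [[0,0,4],[0,0,0]]

```text
clock: 15.05
position: [0.4792, 0.1684, 0.0559]
eef_rot: [-0.001, 1.0, -0.001, 0.003]
wrist_force: [0.8, 0.4, -1.4]
gripper_width: 0.0459
finger_force: 61.6
```

>>> step_arm:
  moves:
    - [[0,0,3],[0,0,0]]
    - [[0,0,1.2],[0,0,0]]
    - [[0,0,0.5],[0,0,0]]
    - [[0,0,0.5],[0,0,0]]
    - [[0,0,0],[0,0,0]]

```text
clock: 15.55
position: [0.476, 0.1687, 0.003]
eef_rot: [-0.0, 1.0, 0.0, 0.0]
wrist_force: [-0.3, 0.6, -0.8]
gripper_width: 0.0463
finger_force: 61.7
```

>>> step_arm:
  moves:
    - [[0,0,0.5],[0,0,0]]
    - [[0,0,0.2],[0,0,0]]
    - [[0,0,0.2],[0,0,0]]
    - [[0,0,0],[0,0,0]]
    - [[0,0,0],[0,0,0]]

```text
clock: 16.05
position: [0.4753, 0.1688, -0.0064]
eef_rot: [-0.0, 1.0, 0.0, 0.0]
wrist_force: [-1.1, 0.2, -0.7]
gripper_width: 0.0457
finger_force: 61.7
```

>>> step_arm:
  moves:
    - [[0,0,0.2],[0,0,0]]
    - [[0,0,0],[0,0,0]]
    - [[0,0,0],[0,0,0]]

```text
clock: 16.35
position: [0.4757, 0.1689, -0.0073]
eef_rot: [-0.0, 1.0, 0.0, 0.0]
wrist_force: [-3.9, -1.4, 17.8]
gripper_width: 0.0458
finger_force: 63.6
```

>>> step_arm:
  moves:
    - [[0,0,0.1],[0,0,0]]
    - [[0,0,0],[0,0,0]]
    - [[0,0,0],[0,0,0]]

```text
clock: 16.65
position: [0.4759, 0.1689, -0.0074]
eef_rot: [-0.0, 1.0, 0.0, 0.001]
wrist_force: [-6.2, -2.9, 31.7]
gripper_width: 0.0459
finger_force: 65.1
```

Teal is seated. I'll release it and go to the orange wheel.

>>> step_arm:
  moves:
    - [[0,0,-0.2],[0,0,0]]
    - [[0,0,0],[0,0,0]]
    - [[0,0,0],[0,0,0]]
    - [[0,0,0],[0,0,0]]
  gripper: 8.5

```text
clock: 17.05
position: [0.4752, 0.1687, -0.0078]
eef_rot: [0.0, 1.0, 0.0, -0.0]
wrist_force: [-0.6, -0.0, -0.0]
gripper_width: 0.0849
finger_force: 0.0
```

>>> step_arm:
  moves:
    - [[0,0,-1],[0,0,0]]
    - [[0,0,-2.5],[0,0,0]]
    - [[0,0,-4],[0,0,0]]
    - [[0,0,-3.5],[0,0,0]]
    - [[0,2.5,-1],[0,0,0]]

```text
clock: 17.55
position: [0.4779, 0.1457, 0.1167]
eef_rot: [-0.001, 1.0, 0.001, 0.003]
wrist_force: [0.4, -0.0, 0.2]
gripper_width: 0.0848
finger_force: 0.0
```

>>> step_arm:
  moves:
    - [[0,4.5,0],[0,0,0]]
    - [[0,4.5,0],[0,0,0]]
    - [[0,4.5,0],[0,0,0]]
    - [[0,4.5,0],[0,0,0]]
    - [[0,4.5,0],[0,0,0]]

```text
clock: 18.05
position: [0.4753, -0.083, 0.1132]
eef_rot: [0.0, 1.0, 0.001, 0.0]
wrist_force: [1.3, 0.3, -0.3]
gripper_width: 0.0851
finger_force: 0.0
```

>>> step_arm:
  moves:
    - [[0,4.5,0],[0,0,0]]
    - [[0,4.5,0],[0,0,0]]
    - [[0,3,0],[0,0,0]]
    - [[0,1.5,0],[0,0,0]]
    - [[0,0,0],[0,0,0]]

```text
clock: 18.55
position: [0.4756, -0.2177, 0.1128]
eef_rot: [0.0, 1.0, -0.001, 0.0]
wrist_force: [-0.8, 0.1, -0.4]
gripper_width: 0.0852
finger_force: 0.0
```

>>> step_arm:
  moves:
    - [[0,0,0],[0,0,0]]
    - [[0,0,0],[0,0,0]]

```text
clock: 18.75
position: [0.4755, -0.215, 0.1125]
eef_rot: [-0.0, 1.0, 0.001, -0.0]
wrist_force: [0.2, -0.4, -0.2]
gripper_width: 0.0851
finger_force: 0.0
```

```bash
python3 wr.py f
```

```text
18.75 [ 0.4755 -0.215   0.1125] [-2.e-04  1.e+00  9.e-04 -2.e-04]
orange [ 45.  225.5] [75.2 96.5] (0, 184, 92, 83) z10 [0.4532 0.0109] z48 [ 0.4679 -0.021 ]
orange [283. 207.] [71.9 72.8] (247, 170, 73, 74) z10 [ 0.4722 -0.2153] z48 [ 0.4841 -0.2151]
cream [532.1 140.6] [20.2 32.3] (519, 123, 27, 32) z10 [ 0.533  -0.4309] z48 [ 0.5363 -0.4002]
```

The orange ring is at about (0.475,-0.215), centred under the gripper. I'll descend with force checks.

>>> step_arm:
  moves:
    - [[0,0,3],[0,0,0]]
    - [[0,0,4],[0,0,0]]
    - [[0,0,3],[0,0,0]]
    - [[0,0,1],[0,0,0]]
    - [[0,0,1],[0,0,0]]

```text
clock: 19.3
position: [0.4757, -0.2156, -0.0079]
eef_rot: [-0.0, 1.0, 0.001, -0.0]
wrist_force: [0.9, -0.5, 0.0]
gripper_width: 0.0849
finger_force: 0.0
```

>>> step_arm:
  moves:
    - [[0,0,0.6],[0,0,0]]
    - [[0,0,0.5],[0,0,0]]
    - [[0,0,0.2],[0,0,0]]
    - [[0,0,0],[0,0,0]]
    - [[0,0,0],[0,0,0]]

```text
clock: 19.8
position: [0.4759, -0.2165, -0.02]
eef_rot: [0.0, 1.0, 0.0, 0.0]
wrist_force: [-0.6, 0.2, -0.9]
gripper_width: 0.0853
finger_force: 0.0
```

>>> step_arm:
  moves:
    - [[0,0,0],[0,0,0]]
    - [[0,0,0],[0,0,0]]
    - [[0,0,0],[0,0,0]]
    - [[0,0,0],[0,0,0]]
  gripper: 6.2

```text
clock: 20.2
position: [0.4759, -0.2164, -0.0195]
eef_rot: [0.0, 1.0, 0.0, 0.0]
wrist_force: [-3.2, 1.3, 12.4]
gripper_width: 0.0636
finger_force: 71.0
```

```bash
python3 look.py tip4
```

```text
[ 0.47594877 -0.21639281 -0.01945951] 0.0634429757464189
181 248
```

View pics/tip4.png

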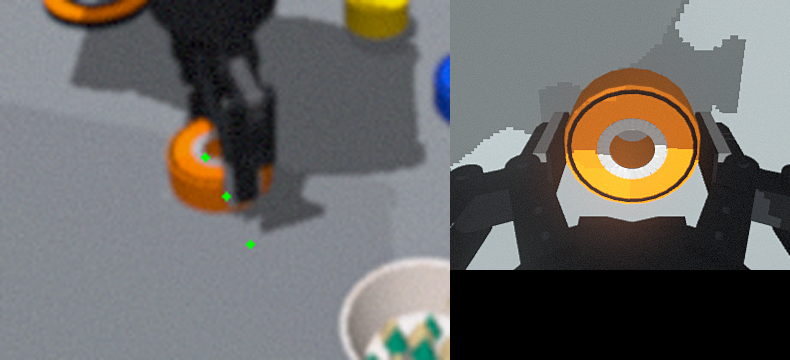

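Orange is gripped firmly (71 N), with the fingers reaching low on its side. I'll lift it and view the orange pad.

>>> step_arm:
  moves:
    - [[0,0,-0.5],[0,0,0]]
    - [[0,0,-1.5],[0,0,0]]
    - [[0,0,-3],[0,0,0]]
    - [[0,0,-4],[0,0,0]]
    - [[0,0,-3.5],[0,0,0]]

```text
clock: 20.8
position: [0.4753, -0.2162, 0.106]
eef_rot: [-0.0, 1.0, 0.0, -0.0]
wrist_force: [1.0, -0.3, -1.1]
gripper_width: 0.0628
finger_force: 74.4
```

>>> step_arm:
  moves:
    - [[-1,-2,-1],[0,0,0]]
    - [[-2,-4,0],[0,0,0]]
    - [[-2,-4,0],[0,0,0]]
    - [[-2,-4,0],[0,0,0]]
    - [[-2,-4,0],[0,0,0]]

```text
clock: 21.3
position: [0.3843, -0.0352, 0.1146]
eef_rot: [-0.0, 1.0, -0.0, 0.0]
wrist_force: [0.7, 0.2, -1.3]
gripper_width: 0.0635
finger_force: 74.4
```

>>> step_arm:
  moves:
    - [[-1,-3.5,0],[0,0,0]]
    - [[0,-1.3,0],[0,0,0]]
    - [[0,0,0],[0,0,0]]
    - [[0,0,0],[0,0,0]]
    - [[0,0,0],[0,0,0]]

```text
clock: 21.8
position: [0.3756, 0.011, 0.1145]
eef_rot: [0.0, 1.0, 0.0, 0.0]
wrist_force: [-0.1, -0.3, -0.9]
gripper_width: 0.0631
finger_force: 74.5
```

```bash
python3 wr.py g
```

```text
21.8 [0.3756 0.011  0.1145] [1.e-04 1.e+00 1.e-04 0.e+00]
orange [281.8 291.7] [126.8 128.8] (214, 218, 137, 135) z10 [0.2801 0.0117] z48 [0.3049 0.0117]
orange [282.8 115.6] [91.5 95.6] (234, 64, 99, 104) z10 [0.4535 0.011 ] z48 [0.4539 0.0111]
teal [92.1 86.9] [ 95.1 116.6] (39, 32, 106, 110) z10 [0.4761 0.1691] z48 [0.4734 0.147 ]
```

The orange pad is at (0.4535,0.011). I'll move over it and lower.

>>> step_arm:
  moves:
    - [[3,0,0],[0,0,0]]
    - [[3,0,0],[0,0,0]]
    - [[1.8,0,0],[0,0,0]]
    - [[0,0,2],[0,0,0]]
    - [[0,0,4],[0,0,0]]

```text
clock: 22.35
position: [0.4569, 0.0108, 0.0556]
eef_rot: [-0.0, 1.0, -0.0, 0.003]
wrist_force: [0.9, 1.3, -1.8]
gripper_width: 0.0631
finger_force: 74.6
```

>>> step_arm:
  moves:
    - [[0,0,3],[0,0,0]]
    - [[0,0,1.2],[0,0,0]]
    - [[0,0,0.5],[0,0,0]]
    - [[0,0,0.5],[0,0,0]]
    - [[0,0,0],[0,0,0]]

```text
clock: 22.85
position: [0.454, 0.0115, 0.0029]
eef_rot: [-0.0, 1.0, 0.0, 0.0]
wrist_force: [0.6, -0.5, -1.3]
gripper_width: 0.0635
finger_force: 74.6
```

>>> step_arm:
  moves:
    - [[0,0,0.4],[0,0,0]]
    - [[0,0,0.3],[0,0,0]]
    - [[0,0,0.2],[0,0,0]]
    - [[0,0,0.1],[0,0,0]]
    - [[0,0,0],[0,0,0]]

```text
clock: 23.35
position: [0.4534, 0.0117, -0.0076]
eef_rot: [-0.0, 1.0, 0.0, -0.0]
wrist_force: [0.0, -1.0, -0.4]
gripper_width: 0.0632
finger_force: 74.6
```

>>> step_arm:
  moves:
    - [[0,0,0.15],[0,0,0]]
    - [[0,0,0],[0,0,0]]
    - [[0,0,0],[0,0,0]]

```text
clock: 23.65
position: [0.4534, 0.0117, -0.009]
eef_rot: [-0.0, 1.0, 0.0, -0.0]
wrist_force: [-0.6, 0.7, -1.0]
gripper_width: 0.0634
finger_force: 74.6
```

>>> step_arm:
  moves:
    - [[0,0,0.1],[0,0,0]]
    - [[0,0,0],[0,0,0]]
    - [[0,0,0],[0,0,0]]

```text
clock: 23.95
position: [0.4535, 0.0117, -0.0094]
eef_rot: [-0.0, 1.0, 0.0, 0.0]
wrist_force: [-2.3, -0.2, 10.9]
gripper_width: 0.0631
finger_force: 75.8
```

Contact. I'll release it and go to the blue wheel.

>>> step_arm:
  moves:
    - [[0,0,0],[0,0,0]]
    - [[0,0,0],[0,0,0]]
    - [[0,0,0],[0,0,0]]
    - [[0,0,0],[0,0,0]]
  gripper: 8.5

```text
clock: 24.35
position: [0.4534, 0.0117, -0.0101]
eef_rot: [0.0, 1.0, 0.0, -0.0]
wrist_force: [0.0, -0.2, -0.6]
gripper_width: 0.0849
finger_force: 0.0
```

>>> step_arm:
  moves:
    - [[0,0,-1],[0,0,0]]
    - [[0,0,-2.5],[0,0,0]]
    - [[0,0,-4],[0,0,0]]
    - [[0,0,-3.5],[0,0,0]]
    - [[1.5,2,-1],[0,0,0]]

```text
clock: 24.85
position: [0.4689, -0.0073, 0.1138]
eef_rot: [-0.0, 1.0, 0.001, 0.002]
wrist_force: [-0.1, 0.2, -0.6]
gripper_width: 0.0851
finger_force: 0.0
```

>>> step_arm:
  moves:
    - [[3,3.5,0],[0,0,0]]
    - [[3,3.5,0],[0,0,0]]
    - [[3,3.5,0],[0,0,0]]
    - [[3,3.5,0],[0,0,0]]
    - [[3,3.5,0],[0,0,0]]

```text
clock: 25.35
position: [0.6194, -0.1848, 0.1108]
eef_rot: [0.0, 1.0, 0.0, 0.0]
wrist_force: [0.7, 0.2, -0.5]
gripper_width: 0.0853
finger_force: 0.0
```

>>> step_arm:
  moves:
    - [[2,2.4,0],[0,0,0]]
    - [[0,1,0],[0,0,0]]
    - [[0,0,0],[0,0,0]]
    - [[0,0,0],[0,0,0]]
    - [[0,0,0],[0,0,0]]

```text
clock: 25.85
position: [0.6378, -0.216, 0.1102]
eef_rot: [-0.0, 1.0, 0.001, -0.0]
wrist_force: [-0.9, -0.1, -0.6]
gripper_width: 0.0848
finger_force: 0.0
```

```bash
python3 wr.py i; python3 - <<'E'
import pickle
from h import *
c=pickle.load(open("cal_i.pkl","rb"));im=cv2.cvtColor(cv2.imread("pics/w_i.png"),cv2.COLOR_BGR2HSV)
m=cv2.inRange(im,(112,130,60),(128,255,255))
for k in cv2.findContours(m,cv2.RETR_EXTERNAL,cv2.CHAIN_APPROX_NONE)[0]:
    if cv2.contourArea(k)>300:
        (u,v),r=cv2.minEnclosingCircle(k);print(u,v,r,onz(c,(u,v),.015))
E
```

```text
25.85 [ 0.6378 -0.216   0.1102] [-2.e-04  1.e+00  7.e-04 -3.e-04]
blue [284.6 182.7] [23.1 27.4] (273, 183, 24, 15) z10 [ 0.6581 -0.2176] z48 [ 0.6668 -0.2172]
blue [ 68.  212.2] [23.8 62.2] (50, 175, 33, 64) z10 [ 0.6298 -0.0166] z48 [ 0.6425 -0.045 ]
blue [285.4 184.6] [69.3 70.7] (247, 145, 76, 76) z10 [ 0.6564 -0.2183] z48 [ 0.6653 -0.2179]
65.0 215.5 27.04173469543457 [ 0.62825021 -0.01685423  0.015     ]
284.4615478515625 184.46153259277344 33.51074981689453 [ 0.65765622 -0.21740715  0.015     ]
284.2469787597656 182.72891235351562 37.93681716918945 [ 0.65921862 -0.21721106  0.015     ]
```

>>> step_arm:
  moves:
    - [[2.05,0.15,2],[0,0,0]]
    - [[0,0,4],[0,0,0]]
    - [[0,0,3.5],[0,0,0]]
    - [[0,0,1.5],[0,0,0]]
    - [[0,0,1],[0,0,0]]

```text
clock: 26.4
position: [0.6583, -0.2178, -0.0111]
eef_rot: [-0.0, 1.0, 0.001, -0.001]
wrist_force: [-0.7, 0.3, 0.5]
gripper_width: 0.0851
finger_force: 0.0
```

>>> step_arm:
  moves:
    - [[0,0,0.5],[0,0,0]]
    - [[0,0,0.4],[0,0,0]]
    - [[0,0,0.1],[0,0,0]]
    - [[0,0,0],[0,0,0]]
    - [[0,0,0],[0,0,0]]

```text
clock: 26.9
position: [0.6596, -0.2189, -0.0192]
eef_rot: [0.0, 1.0, 0.0, 0.001]
wrist_force: [-0.7, -0.7, -1.2]
gripper_width: 0.0851
finger_force: 0.0
```

>>> step_arm:
  moves:
    - [[0,0,0],[0,0,0]]
    - [[0,0,0],[0,0,0]]
    - [[0,0,0],[0,0,0]]
    - [[0,0,0],[0,0,0]]
  gripper: 6.2

```text
clock: 27.3
position: [0.6595, -0.2188, -0.0187]
eef_rot: [0.0, 1.0, 0.0, 0.0]
wrist_force: [-2.6, 0.9, 10.2]
gripper_width: 0.0642
finger_force: 64.6
```

>>> step_arm:
  moves:
    - [[0,0,-0.5],[0,0,0]]
    - [[0,0,-1.5],[0,0,0]]
    - [[0,0,-3],[0,0,0]]
    - [[0,0,-4],[0,0,0]]
    - [[0,0,-3.5],[0,0,0]]

```text
clock: 27.8
position: [0.6592, -0.2187, 0.1075]
eef_rot: [0.0, 1.0, 0.0, 0.0]
wrist_force: [1.2, 0.1, -0.2]
gripper_width: 0.0638
finger_force: 66.1
```

>>> step_arm:
  moves:
    - [[-1,-2,-1],[0,0,0]]
    - [[-2,-4,0],[0,0,0]]
    - [[-2,-4,0],[0,0,0]]
    - [[-2,-4,0],[0,0,0]]
    - [[-2,-4,0],[0,0,0]]

```text
clock: 28.3
position: [0.5681, -0.0374, 0.116]
eef_rot: [0.0, 1.0, 0.0, 0.001]
wrist_force: [0.6, 1.4, -1.2]
gripper_width: 0.0636
finger_force: 66.1
```

>>> step_arm:
  moves:
    - [[-0.3,-3.5,0],[0,0,0]]
    - [[0,-1.4,0],[0,0,0]]
    - [[0,0,0],[0,0,0]]
    - [[0,0,0],[0,0,0]]
    - [[0,0,0],[0,0,0]]

```text
clock: 28.8
position: [0.5664, 0.0092, 0.1152]
eef_rot: [0.0, 1.0, -0.0, 0.0]
wrist_force: [0.1, -0.2, -1.0]
gripper_width: 0.064
finger_force: 66.1
```

```bash
python3 wr.py j
```

```text
28.8 [0.5664 0.0092 0.1152] [ 1.e-04  1.e+00 -0.e+00  2.e-04]
blue [281.6 287.8] [126.7 128.8] (214, 215, 137, 135) z10 [0.4751 0.0101] z48 [0.4993 0.0101]
blue [281.3 111.5] [91.  96.4] (233, 59, 99, 105) z10 [0.6475 0.0104] z48 [0.6475 0.0103]
teal [127.5 286.2] [67.  83.2] (86, 252, 84, 72) z10 [0.4769 0.1687] z48 [0.5008 0.1464]
cream [ 15.6 124.1] [48.4 58.1] (0, 93, 42, 63) z10 [0.6372 0.2394] z48 [0.6386 0.2072]
```

The blue pad is at (0.6475,0.0103). I'll move over it and lower.

>>> step_arm:
  moves:
    - [[3,-0.1,0],[0,0,0]]
    - [[3,0,0],[0,0,0]]
    - [[1.95,0,0],[0,0,0]]
    - [[0,0,2],[0,0,0]]
    - [[0,0,4],[0,0,0]]

```text
clock: 29.35
position: [0.649, 0.0101, 0.057]
eef_rot: [0.0, 1.0, -0.0, 0.003]
wrist_force: [-0.7, -0.5, -1.5]
gripper_width: 0.064
finger_force: 66.1
```

>>> step_arm:
  moves:
    - [[0,0,3],[0,0,0]]
    - [[0,0,1.2],[0,0,0]]
    - [[0,0,0.5],[0,0,0]]
    - [[0,0,0.5],[0,0,0]]
    - [[0,0,0],[0,0,0]]

```text
clock: 29.85
position: [0.6461, 0.0111, 0.0037]
eef_rot: [-0.0, 1.0, 0.0, 0.001]
wrist_force: [-0.7, -0.0, -1.1]
gripper_width: 0.064
finger_force: 66.2
```

>>> step_arm:
  moves:
    - [[0,0,0.4],[0,0,0]]
    - [[0,0,0.3],[0,0,0]]
    - [[0,0,0.2],[0,0,0]]
    - [[0,0,0.1],[0,0,0]]
    - [[0,0,0],[0,0,0]]

```text
clock: 30.35
position: [0.6453, 0.0114, -0.0071]
eef_rot: [-0.0, 1.0, 0.0, -0.0]
wrist_force: [-0.8, 0.7, -0.7]
gripper_width: 0.0641
finger_force: 66.2
```

>>> step_arm:
  moves:
    - [[0,0,0.1],[0,0,0]]
    - [[0,0,0],[0,0,0]]
    - [[0,0,0],[0,0,0]]

```text
clock: 30.65
position: [0.6454, 0.0113, -0.008]
eef_rot: [-0.0, 1.0, 0.0, 0.0]
wrist_force: [-0.5, -0.3, -0.8]
gripper_width: 0.0641
finger_force: 66.2
```

>>> step_arm:
  moves:
    - [[0,0,0.12],[0,0,0]]
    - [[0,0,0],[0,0,0]]
    - [[0,0,0],[0,0,0]]

```text
clock: 30.95
position: [0.6456, 0.0113, -0.0086]
eef_rot: [0.0, 1.0, 0.0, 0.0]
wrist_force: [-1.6, 0.8, 3.9]
gripper_width: 0.0641
finger_force: 66.8
```

>>> step_arm:
  moves:
    - [[0,0,0],[0,0,0]]
    - [[0,0,0],[0,0,0]]
    - [[0,0,0],[0,0,0]]
    - [[0,0,0],[0,0,0]]
  gripper: 8.5

```text
clock: 31.35
position: [0.6454, 0.0114, -0.0093]
eef_rot: [-0.0, 1.0, 0.0, -0.0]
wrist_force: [0.5, -0.4, -0.5]
gripper_width: 0.085
finger_force: 0.0
```

>>> step_arm:
  moves:
    - [[0,0,-1],[0,0,0]]
    - [[0,0,-2.5],[0,0,0]]
    - [[0,0,-4],[0,0,0]]
    - [[0,0,-4],[0,0,0]]
    - [[0,0,-4],[0,0,0]]

```text
clock: 31.85
position: [0.6452, 0.0114, 0.148]
eef_rot: [-0.0, 1.0, 0.0, 0.0]
wrist_force: [0.2, 0.1, 0.4]
gripper_width: 0.085
finger_force: 0.0
```

>>> step_arm:
  moves:
    - [[-4,0,-4],[0,0,0]]
    - [[-4,0,0],[0,0,0]]
    - [[-4,0,0],[0,0,0]]
    - [[0,0,0],[0,0,0]]
    - [[0,0,0],[0,0,0]]

```text
clock: 32.35
position: [0.5299, 0.0113, 0.1822]
eef_rot: [-0.0, 1.0, 0.0, 0.001]
wrist_force: [0.2, 1.2, 1.4]
gripper_width: 0.085
finger_force: 0.0
```

```bash
python3 wr.py k; python3 - <<'E'
from h import *
im=cv2.imread("pics/w_k.png");s=vision.grab_frame("scene")
o=np.zeros((580,792,3),np.uint8);o[:270,:360]=im[:270,:360];o[:270,380:580]=im[:270,360:];
a=cv2.resize(s[135:270,130:490],None,fx=2.2,fy=2.2,interpolation=cv2.INTER_CUBIC);o[280:280+a.shape[0],:a.shape[1]]=a
cv2.imwrite("pics/final.png",o)
E
```

```text
32.35 [0.5299 0.0113 0.1822] [-0.e+00  1.e+00  5.e-04  8.e-04]
blue [279.5  76. ] [67.9 86.4] (243, 30, 79, 90) z10 [0.646  0.0146] z48 [0.642  0.0143]
orange [279.2 249.9] [59.2 65.1] (249, 216, 63, 67) z10 [0.4499 0.0152] z48 [0.468  0.0149]
teal [151.3 230.5] [61.7 72.4] (116, 198, 72, 66) z10 [0.4753 0.1691] z48 [0.4905 0.1515]
cream [61.4 83.9] [75.5 95.6] (18, 40, 87, 89) z10 [0.6383 0.2403] z48 [0.6352 0.2146]
```

View pics/final.png

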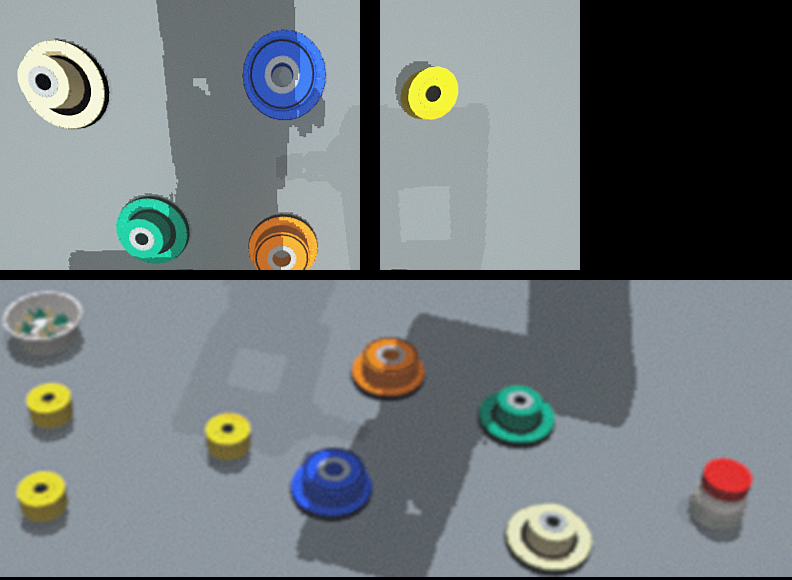

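All four wheels sit flat on their own pads, with the bystanders unmoved. I'll check the hub centres numerically at z=34 mm: cream (43,82), teal (141.5,239), blue (282.5,74), orange (282,257).

```bash
python3 - <<'E'
import pickle
from h import *
c=pickle.load(open("cal_k.pkl","rb"))
for n,u,p in (("cream",(43,82),(.6386,.2393)),("teal",(141.5,239),(.476,.1689)),("blue",(282.5,74),(.6475,.0103)),("orange",(282,257),(.4535,.011))):
    print(n,((onz(c,u,.034)[:2]-p)*1000).round(1))
E
```

```text
cream [-0.6  2. ]
teal [-1.4  1.5]
blue [-2.3  1.3]
orange [-1.2  0.8]
```

Every wheel is within about 3 mm of its pad centre, well inside the 12 mm limit.

```bash
python3 -c "
from rig import sign_off
print(sign_off())"
```

```text
the job is handed in; nothing more can be done
None
```

I unstacked all four wheels, set each down flat on the pad of its own colour within about 3 mm of centre by my last wrist-camera measurement, and handed the job in at about 32 s; sign-off returned no verdict.

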